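Run the lid catches down on a food pan

TASK

Close up the food pan: in one pass, run your fingertips along the row of five raised catches on the edge of its lid, stroking each from its hinge towards its free end so that it lies flat - first the three along the long side, one after another, then round the corner the two along the short side. Keep the fingertips down close to the lid from the first catch to the last, and stroke gently. Do not lift, tip or shove the pan, and leave the can, jar and spoon alone.

Things in the scene. Friction and masses are not known exactly. Their poses are not given: they have to be found in the camera images.
- pan: Full steel food pan with a flat white lid, 162 x 265 mm, lid top 108 mm above the underside; about 2.5 kg, loose on the table, slides if shoved hard. Origin: centre of underside; z up, x along its short side, y along its long side. Five alike black flip-down catches lie in an L along two lid edges: 1, 2, 3 along the long side x = -66 mm, then 4, 5 along the short side y = -115 mm.
- corner (a point): Lid top at the corner of the L, where the lines of catches 1-3 and 4-5 meet: pan x = -66, y = -115 mm.
- knob (a point): Top of the black mushroom knob on the lid, 34 mm wide, 30 mm tall, at pan x = +8, y = +12 mm; leave it alone.
- catch1 (a joint): Angle of catch 1 (rad): 0 = flat on the lid, larger = free end raised (starts at 0.6 to 1.1, limit 1.3). A plate 40 mm long, 18 mm wide, 5 mm thick; slightly stiff hinge (closes under about 0.4 N at the free end, 5 N close to the hinge), stays where it is left.
- catch1_hinge (a point): Hinge of catch 1, on its axis, 4 mm above the lid, at pan x = -66, y = +100 mm. The free end points to the pan's -y.
- catch1_tip (a point): Free end of catch 1, middle of its upper edge, 40 mm from the hinge; 6.5 mm above the lid when flat.
- catch2 (a joint): Angle of catch 2 (rad): 0 = flat on the lid, larger = free end raised (starts at 0.6 to 1.1, limit 1.3). A plate 40 mm long, 18 mm wide, 5 mm thick; slightly stiff hinge (closes under about 0.4 N at the free end, 5 N close to the hinge), stays where it is left.
- catch2_hinge (a point): Hinge of catch 2, on its axis, 4 mm above the lid, at pan x = -66, y = +40 mm. The free end points to the pan's -y.
- catch2_tip (a point): Free end of catch 2, middle of its upper edge, 40 mm from the hinge; 6.5 mm above the lid when flat.
- catch3 (a joint): Angle of catch 3 (rad): 0 = flat on the lid, larger = free end raised (starts at 0.6 to 1.1, limit 1.3). A plate 40 mm long, 18 mm wide, 5 mm thick; slightly stiff hinge (closes under about 0.4 N at the free end, 5 N close to the hinge), stays where it is left.
- catch3_hinge (a point): Hinge of catch 3, on its axis, 4 mm above the lid, at pan x = -66, y = -20 mm. The free end points to the pan's -y.
- catch3_tip (a point): Free end of catch 3, middle of its upper edge, 40 mm from the hinge; 6.5 mm above the lid when flat.
- catch4 (a joint): Angle of catch 4 (rad): 0 = flat on the lid, larger = free end raised (starts at 0.6 to 1.1, limit 1.3). A plate 40 mm long, 18 mm wide, 5 mm thick; slightly stiff hinge (closes under about 0.4 N at the free end, 5 N close to the hinge), stays where it is left.
- catch4_hinge (a point): Hinge of catch 4, on its axis, 4 mm above the lid, at pan x = -35, y = -115 mm. The free end points to the pan's +x.
- catch4_tip (a point): Free end of catch 4, middle of its upper edge, 40 mm from the hinge; 6.5 mm above the lid when flat.
- catch5 (a joint): Angle of catch 5 (rad): 0 = flat on the lid, larger = free end raised (starts at 0.6 to 1.1, limit 1.3). A plate 40 mm long, 18 mm wide, 5 mm thick; slightly stiff hinge (closes under about 0.4 N at the free end, 5 N close to the hinge), stays where it is left.
- catch5_hinge (a point): Hinge of catch 5, on its axis, 4 mm above the lid, at pan x = +22, y = -115 mm. The free end points to the pan's +x.
- catch5_tip (a point): Free end of catch 5, middle of its upper edge, 40 mm from the hinge; 6.5 mm above the lid when flat.
- can: Bystander: upright food can, 74 mm across, 110 mm tall; origin: centre of underside.
- jar: Bystander: upright jar with a steel cap, 72 mm across, 100 mm tall; origin: centre of underside.
- spoon: Bystander: serving spoon 220 mm long lying on the table, handle towards its -x; origin under its middle.

How it is judged:
By the outcome, as a careful person would: the job done as asked, in the order asked, and still so for the second after the job is handed in, with the robot touching nothing.
It also fails if it takes over 48 s, if anything falls off the work surface, if the arm or the gripper's body presses on something with over 40 N, if the wrist force passes 120 N, or if a joint passes its speed limit or range.

ROBOT

A 6-joint arm with a two-finger parallel gripper is mounted at the origin on the work surface. World frame = base frame: x ahead of the robot, y to its left, z up, the work surface at z = 0. Lengths are in m, angles in rad, forces in N, time in s.
With the tool pointing down it reaches from about 0.375 to 0.9 m from the base axis. Payload 3.1 kg.
Tool frame: the origin (TCP) lies midway between the tips of the shut fingers; the grasp point (between the pads) lies 19 mm behind it; x points along the fingers, z is the direction in which the jaws open and shut, and the axes are right-handed (so a half turn about x gives the same grasp; the last joint's range is limited). The gripper opens to 85 mm and grips with 20 to 120 N. Pads are 22 mm wide; open, the fingers measure 114 mm over their backs; the gripper's body (76 mm by 85 mm) begins 54 mm behind the grasp point. The pads swing forward as they close: fully open they stand 13 mm farther back than shut.
Start: joints at [1.123, 0.527, 1.433, -0, 1.181, -0.178], TCP at [0.166, 0.603, 0.231] pointing down, gripper open.
Joint ranges: [-3.08, 3.08], [-0.75, 2.2], [0.22, 2.44], [-1.43, 4.57], [0, 2.65], [-2.85, 2.85]. Speed limits (rad/s): [2.79, 2.79, 3.14, 3.14, 3.14, 3.14].

INTERFACE

Orientations are given as a unit quaternion [x, y, z, w].
In Python, from station import status, snapshot, camera_params, ticket gives the robot as it stands.
- The arm moves only by the tool arm_command, never from a script. Its argument "series" is a list that holds one entry, the list of rows, each a list of 4 numbers: the shift along the tool's x, y, z in mm, then the turn about the tool's x in rad. A call has 1 to 10 rows; each row shifts and turns the commanded pose from where the row before left it, along the tool's axes as they then stand; what a row does not reach is not made up. A row lasts 1/10 s, in which the tool goes at most 50 mm and 8.59 degrees, less where a joint would pass 70% of its speed; a pose out of reach is approached as far as the arm can. A call is refused whole if a number of a shift passes 50 or a number of a turn 0.15, either way. A call with a gripper value outside its range is refused whole. "jaw" is the opening in per cent of the stroke, from 0 (shut) to 100 (fully open), set as the call begins (left out, the last holds). The fingers move at their own pace and stop on an object; "force" is the grip in N (left out, the last holds). Time passes only in rows, so rows that do not move let the fingers close. It gives the time, the measured TCP pose, the force and the opening at its end, in the units of the state.
- status.sense(): the state, without advancing time (a new reading comes with each control period).
- snapshot(name): name is "scene" or "top" or "wrist"; returns the picture (420x560x3 uint8, red, green, blue); there is no depth.
- camera_params(name): a dict with "fovy" (degrees; the focal length in pixels is half the picture's height over the tangent of half this angle, whatever the lens; pixels are square), "cx", "cy" (the principal point, pixels), "extrinsics" (4x4, takes a point from camera to world coordinates); the wrist camera has in their place "mount" (4x4, takes a point from camera to tool coordinates, whose origin is the TCP and whose axes are the tool frame's). Camera axes: x right, y down, z forward; pixel columns grow to the right and rows downward; lengths in m; the calibration is good to about 2 mm. A picture is of the moment at which its call begins: read the wrist's pose just before it. camera_params takes no time and is no camera call.
- ticket.sign_off(): hands the job in, once; it reports no verdict.
The state is a dict: "t": time; "q": joint angles; "qd": joint speeds; "tau": joint torques, N m; "tcp_pos": TCP position; "tool_rot": TCP orientation; "force": force on the tool from outside, world axes, zero at the start; "ft_torque": the same for the moment, N m; "finger_gap": opening from 0.0 (shut) to 1.0 (fully open).
Only numpy, scipy, OpenCV 4.12 (cv2) and the standard library are available. Lean on these libraries where they do the work, as an engineer would, in place of code of your own. Each camera call takes 0.05 s, during which the arm holds its last target. There are 200 camera calls.

## Working session

There is one attempt and no reset: what is moved stays moved. The work goes in short steps, Python scripts to look and compute and a tool call to move; the robot and the scene stay as the last step left them, time stands still between calls to the robot, and variables do not carry over. Pictures are saved under pics/ and viewed, about 8 in all and at most 12, crops included, and the job is handed in when it is done.

Besides the shell and the picture viewer there is one more tool, called after "Call:" by a JSON object that holds its "api" and its "payload", one argument or row to a line. arm_command: Moves the arm, as the interface text tells. Its arguments: {"type":"object","properties":{"series":{"type":"array"},"jaw":{"type":"number"},"force":{"type":"number"}},"required":["series"]}

```bash
mkdir -p pics; python3 - <<'E'
from station import status, snapshot, camera_params
import cv2,numpy as np
s=status.sense(); print(s)
for n in("scene","top","wrist"):
    p=camera_params(n); print(n,p)
    cv2.imwrite(f"pics/{n}0.png",snapshot(n)[:,:,::-1])
E
```

```text
{'t': 0.0, 'q': array([ 1.12349463e+00,  5.28461839e-01,  1.43392467e+00,  3.02955711e-05,
        1.18139048e+00, -1.78488884e-01]), 'qd': array([-0.00132597, -0.00052599, -0.00072134,  0.00083333,  0.00160888,
        0.0009037 ]), 'tau': array([ 6.36313598e-04, -4.42352736e+01, -1.78027421e+01, -2.09238783e-04,
        8.36088555e-03,  2.29800882e-06]), 'tcp_pos': array([0.16563052, 0.60190301, 0.23032917]), 'tool_rot': array([-0.42882863,  0.56318588,  0.42814332,  0.56180154]), 'force': array([ 0.41408329, -0.26730106,  1.11725604]), 'ft_torque': array([ 0.01260278, -0.01677423, -0.03876041]), 'finger_gap': 0.9981166232325239}
scene {'fovy': 49.061272253004944, 'cx': 287.1015207266591, 'cy': 212.08763413189988, 'extrinsics': array([[-0.16333952,  0.70427079, -0.69088556,  1.25265368],
       [ 0.98640201,  0.12950076, -0.10119596,  0.14622478],
       [ 0.01820085, -0.69802021, -0.71584672,  0.76897217],
       [ 0.        ,  0.        ,  0.        ,  1.        ]])}
top {'fovy': 57.765267837903764, 'cx': 272.87686594772316, 'cy': 211.3871022517287, 'extrinsics': array([[-0.02329472, -0.9837995 ,  0.17775238,  0.45389106],
       [-0.99961243,  0.02563185,  0.01086292,  0.04290725],
       [-0.01524305, -0.17743044, -0.98401529,  0.99013971],
       [ 0.        ,  0.        ,  0.        ,  1.        ]])}
wrist {'fovy': 58.02607112063749, 'cx': 268.38926738585496, 'cy': 215.15113324090075, 'mount': array([[-5.34005652e-04, -2.83366371e-01,  9.59011582e-01,
        -1.42485301e-01],
       [-8.45818875e-04, -9.59011248e-01, -2.83366744e-01,
         7.28954533e-02],
       [ 9.99999500e-01, -9.62469540e-04,  2.72440801e-04,
         8.65924808e-04],
       [ 0.00000000e+00,  0.00000000e+00,  0.00000000e+00,
         1.00000000e+00]])}
```

View pics/scene0.png

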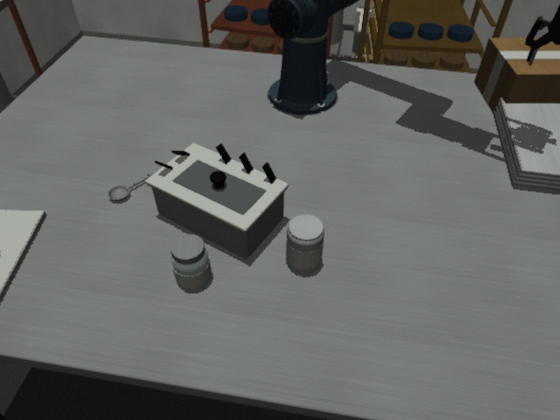

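View pics/top0.png

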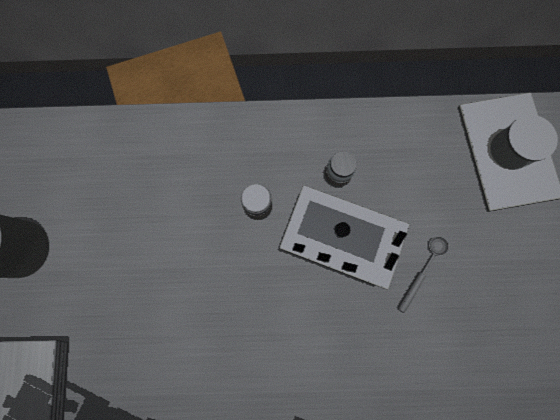

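The scene view shows the pan, with catches 1-3 facing the robot and 4-5 on the spoon side. In the top view the lid corners are near (304,187), (409,224), (389,289) and (280,249), with the can at (257,200), the jar at (341,168) and the spoon at (420,270). I'll fit the lid outline next.

```bash
cat > h.py <<'E'
import numpy as np,cv2
from station import camera_params,status
from scipy.spatial.transform import Rotation as R
def cam(n,s=None):
    p=camera_params(n)
    if n=="wrist":
        T=np.eye(4);T[:3,:3]=R.from_quat(s['tool_rot']).as_matrix();T[:3,3]=s['tcp_pos'];E=T@p['mount']
    else:E=p['extrinsics']
    f=210/np.tan(np.radians(p['fovy']/2));return E,f,p['cx'],p['cy']
def ray(c,uv,z):
    E,f,cx,cy=c;uv=np.atleast_2d(uv).astype(float)
    d=np.c_[(uv[:,0]-cx)/f,(uv[:,1]-cy)/f,np.ones(len(uv))]@E[:3,:3].T
    o=E[:3,3];return o+d*((z-o[2])/d[:,2])[:,None]
def proj(c,P):
    E,f,cx,cy=c;q=(np.atleast_2d(P)-E[:3,3])@E[:3,:3]
    return np.c_[q[:,0]/q[:,2]*f+cx,q[:,1]/q[:,2]*f+cy]
E
python3 - <<'E'
from h import *
im=cv2.imread("pics/top0.png",0);c=cam("top")
m=np.zeros_like(im);m[175:300,270:420]=(im[175:300,270:420]>165)
cs,_=cv2.findContours(m,cv2.RETR_EXTERNAL,cv2.CHAIN_APPROX_NONE)
k=max(cs,key=cv2.contourArea)[:,0]
P=ray(c,k,.108)[:,:2]
r=cv2.minAreaRect((P*1000).astype(np.float32));print(im[200:280:8,300:400:20],r)
print(cv2.boxPoints(r))
big=cv2.resize(cv2.imread("pics/top0.png")[170:310,230:460],None,fx=3.4,fy=3.4,interpolation=cv2.INTER_CUBIC)
w,h=r[1];a=r[2]
for p in proj(c,np.c_[cv2.boxPoints(r)/1000,np.full(4,.108)]):
    cv2.circle(big,tuple(int(v) for v in (p-[230,170])*3.4),4,(0,0,255),1)
cv2.imwrite("pics/crop.png",big)
E
```

```text
Traceback (most recent call last):
ValueError: max() iterable argument is empty
```

```bash
python3 - <<'E'
from h import *
im=cv2.imread("pics/top0.png",0);c=cam("top")
roi=im[175:300,270:420];print(np.percentile(roi,[5,30,50,70,80,90,99]))
t=(np.median(roi)+np.percentile(roi,97))/2+0
m=np.zeros_like(im);m[175:300,270:420]=roi>t
cs,_=cv2.findContours(m,cv2.RETR_EXTERNAL,cv2.CHAIN_APPROX_NONE)
k=max(cs,key=cv2.contourArea)[:,0]
P=ray(c,k,.108)[:,:2]
r=cv2.minAreaRect((P*1000).astype(np.float32));print(t,r)
print(cv2.boxPoints(r))
big=cv2.resize(cv2.imread("pics/top0.png")[170:310,230:460],None,fx=3.4,fy=3.4,interpolation=cv2.INTER_CUBIC)
for p in proj(c,np.c_[cv2.boxPoints(r)/1000,np.full(4,.108)]):
    cv2.circle(big,tuple(int(v) for v in (p-[230,170])*3.4),4,(0,0,255),1)
cv2.imwrite("pics/crop.png",big)
E
```

```text
[ 42. 101. 105. 109. 140. 147. 152.]
127.5 ((552.0756225585938, -112.00550842285156), (261.3512268066406, 159.2473602294922), 67.72602081298828)
[[ 428.86255  -202.75012 ]
 [ 576.2272   -263.1106  ]
 [ 675.2887    -21.260895]
 [ 527.9241     39.09958 ]]
```

View pics/crop.png

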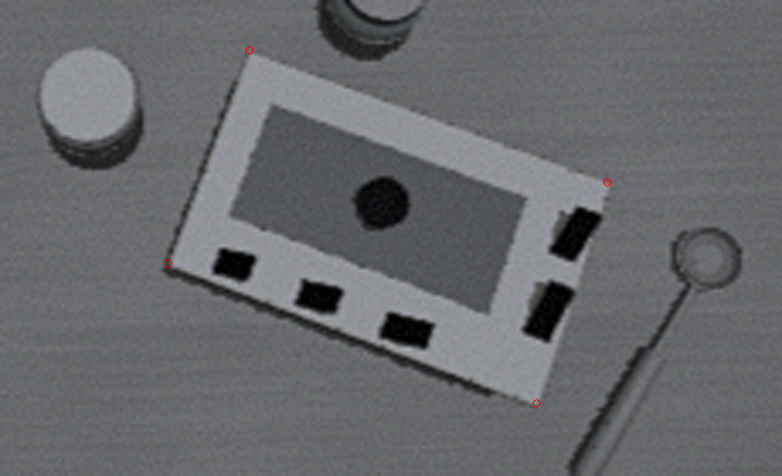

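The fit gives the pan centre at (552,-112) mm with a yaw of about -22.3°, and the measured size agrees to within one pixel. The catches are where the description puts them. Next I'll work out the approach to hover above the start of catch 1.

```bash
cat >> h.py <<'E'
C=np.array([.552,-.112]);TH=np.radians(-22.27)
def pan(x,y,h=0):
    c,s=np.cos(TH),np.sin(TH);return np.array([C[0]+(c*x-s*y)/1e3,C[1]+(s*x+c*y)/1e3,.108+h/1e3])
def plan(x,y,h):
    s=status.sense();M=R.from_quat(s['tool_rot']).as_matrix()
    px=np.array([np.cos(TH),np.sin(TH),0]);py=np.array([-px[1],px[0],0])
    print('t',round(s['t'],2),'tcp',s['tcp_pos'].round(4),'F',s['force'].round(1),'q1,q6',s['q'][[0,5]].round(2),'gap',s['finger_gap'])
    print('M',M.round(3).tolist())
    print('tool delta mm',(M.T@(pan(x,y,h)-s['tcp_pos'])*1e3).round(1))
    for n,v in(('+px',px),('+py',py)):
        for g in(1,-1):
            w=M.T@(g*v);print('turn z->',n,g,round(np.arctan2(-w[1],w[2]),3))
    print('pan axes in tool: x',(M.T@px).round(3),'y',(M.T@py).round(3))
E
python3 -c "from h import *;plan(-66,128,110)"
```

```text
t 0.15 tcp [0.1657 0.6021 0.2305] F [0.4 0.3 0. ] q1,q6 [ 1.12 -0.18] gap 0.9985573000585829
M [[-0.001, -0.964, 0.266], [-0.002, 0.266, 0.964], [-1.0, 0.0, -0.002]]
tool delta mm [  13.1 -511.8 -450.8]
turn z-> +px 1 1.691
turn z-> +px -1 -1.451
turn z-> +py 1 0.12
turn z-> +py -1 -3.022
pan axes in tool: x [-0.    -0.993 -0.12 ] y [-0.002 -0.12   0.993]
```

Call:
{"api": "arm_command", "payload": {
  "series": [
    [[1,-32,-28,0],[1,-32,-28,0],[1,-32,-28,0],[1,-32,-28,0],[1,-32,-28,0],[1,-32,-28,0],[1,-32,-28,0],[1,-32,-28,0],[1,-32,-28,0],[1,-32,-28,0]]
  ],
  "jaw": 0,
  "force": 20
}}

```text
t: 1.15
tcp_pos: [0.4007, 0.2461, 0.2213]
tool_rot: [-0.428, 0.562, 0.429, 0.562]
force: [-0.1, 1.0, 0.7]
finger_gap: 0.001
```

Call:
{"api": "arm_command", "payload": {
  "series": [
    [[0,-32,-28,0],[0,-32,-28,0],[0,-32,-28,0],[0,-32,-28,0],[0,-32,-28,0],[0,-32,-28,0],[0,0,0,0.12],[0,0,0,0],[0,0,0,0]]
  ]
}}

```text
t: 2.05
tcp_pos: [0.5398, 0.035, 0.2209]
tool_rot: [-0.394, 0.587, 0.395, 0.586]
force: [0.5, -0.1, 1.1]
finger_gap: -0.0
```

```bash
python3 - <<'E'
from h import *
from station import snapshot
plan(-66,128,110)
s=status.sense();im=snapshot("wrist")[:,:,::-1].copy()
cv2.imwrite("pics/w1raw.png",im)
c=cam("wrist",s)
L=[pan(*p) for p in[(-81,132.5),(-81,-132.5),(81,-132.5),(81,132.5)]]
H=[pan(-66,100,4),pan(-66,40,4),pan(-66,-20,4),pan(-35,-115,4),pan(22,-115,4),pan(8,12,30)]
for p in proj(c,L): cv2.circle(im,tuple(int(v) for v in p),3,(0,0,255),-1)
for p in proj(c,H): cv2.circle(im,tuple(int(v) for v in p),3,(0,255,0),-1)
cv2.imwrite("pics/w1.png",im);print(proj(c,L).round(),proj(c,H).round())
E
```

```text
t 2.05 tcp [0.5398 0.035  0.2209] F [ 0.5 -0.1  1.1] q1,q6 [-0.14 -1.33] gap -0.00048780922641422127
M [[-0.002, -0.926, 0.377], [0.0, 0.377, 0.926], [-1.0, 0.002, -0.0]]
tool delta mm [ 2.9 -1.  -3.4]
turn z-> +px 1 1.573
turn z-> +px -1 -1.569
turn z-> +py 1 0.002
turn z-> +py -1 -3.139
pan axes in tool: x [-0.002 -1.    -0.002] y [-0.    -0.002  1.   ]
[[ 269.  193.]
 [-115.  192.]
 [ -58.  387.]
 [ 269.  387.]] [[222. 215.]
 [135. 215.]
 [ 48. 215.]
 [-77. 256.]
 [-58. 326.]
 [ 92. 330.]]
```

View pics/w1.png

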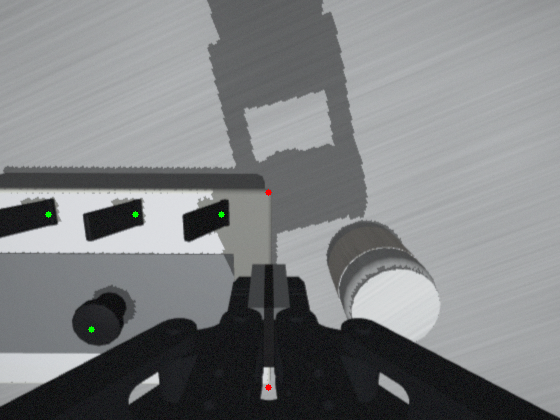

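The projected model matches the wrist view to about 2 px: lid corner at (269,192), hinges at (222,215), (135,215) and (48,215). I'll go down behind hinge 1.

Call:
{"api": "arm_command", "payload": {
  "series": [
    [[20,-1,-3,0],[25,0,-2,0],[25,0,-3,0],[18,0,0,0],[10,0,0,0],[5,0,0,0],[0,0,0,0],[0,0,0,0]]
  ]
}}

```text
t: 2.9
tcp_pos: [0.5391, 0.0271, 0.1191]
tool_rot: [-0.395, 0.587, 0.394, 0.587]
force: [0.4, 0.7, 0.5]
finger_gap: -0.002
```

```bash
python3 -c "from h import *;plan(-66,100,7)"
```

```text
t 2.9 tcp [0.5391 0.0271 0.1191] F [0.4 0.7 0.5] q1,q6 [-0.16 -1.34] gap -0.0019340151723024664
M [[0.002, -0.926, 0.378], [-0.0, 0.378, 0.926], [-1.0, -0.002, 0.0]]
tool delta mm [  4.1   1.3 -23.8]
turn z-> +px 1 1.571
turn z-> +px -1 -1.57
turn z-> +py 1 0.001
turn z-> +py -1 -3.141
pan axes in tool: x [ 0.002 -1.    -0.001] y [ 0.    -0.001  1.   ]
```

Call:
{"api": "arm_command", "payload": {
  "series": [
    [[4,1,0,0],[0,0,-5,0],[0,0,-5,0],[0,0,-5,0],[0,0,-5,0],[0,0,-4,0],[0,0,-4,0],[0,0,-4,0]]
  ]
}}

```text
t: 3.7
tcp_pos: [0.5255, -0.0029, 0.1146]
tool_rot: [-0.394, 0.587, 0.394, 0.587]
force: [1.2, 1.7, 4.0]
finger_gap: 0.003
```

```bash
python3 -c "from h import *;plan(-66,60,7)"
```

```text
t 3.7 tcp [ 0.5255 -0.0029  0.1146] F [1.2 1.7 4. ] q1,q6 [-0.22 -1.4 ] gap 0.003120067832684414
M [[0.001, -0.925, 0.379], [-0.0, 0.379, 0.925], [-1.0, -0.001, -0.0]]
tool delta mm [ -0.4   0.1 -30.9]
turn z-> +px 1 1.571
turn z-> +px -1 -1.571
turn z-> +py 1 -0.0
turn z-> +py -1 3.142
pan axes in tool: x [ 0.001 -1.     0.   ] y [-0.  0.  1.]
```

Call:
{"api": "arm_command", "payload": {
  "series": [
    [[0,0,-5,0],[0,0,-5,0],[0,0,-5,0],[0,0,-5,0],[0,0,-5,0],[0,0,-5,0],[0,0,-5,0]]
  ]
}}

```text
t: 4.4
tcp_pos: [0.512, -0.0351, 0.1144]
tool_rot: [-0.394, 0.587, 0.394, 0.587]
force: [1.3, 2.2, 3.1]
finger_gap: -0.004
```

```bash
python3 - <<'E'
from h import *
from station import snapshot
plan(-66,0,7)
cv2.imwrite("pics/w2.png",snapshot("wrist")[:,:,::-1])
E
```

```text
t 4.4 tcp [ 0.512  -0.0351  0.1144] F [1.3 2.2 3.1] q1,q6 [-0.29 -1.47] gap -0.004260392134782293
M [[0.0, -0.925, 0.379], [0.0, 0.379, 0.925], [-1.0, -0.0, 0.0]]
tool delta mm [ -0.6  -0.2 -56. ]
turn z-> +px 1 1.571
turn z-> +px -1 -1.571
turn z-> +py 1 -0.0
turn z-> +py -1 3.141
pan axes in tool: x [ 0. -1.  0.] y [0. 0. 1.]
```

View pics/w2.png

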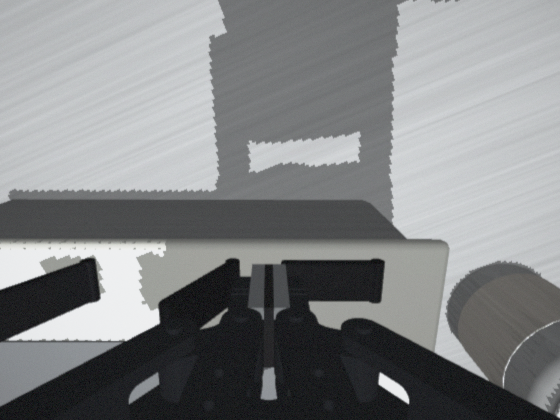

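Catch 1 lies flat (280-385, 260-300), with the fingertips at its free end and catch 2 just ahead. The force is about 4 N. I'll carry on at the same height.

Call:
{"api": "arm_command", "payload": {
  "series": [
    [[0,0,-6,0],[0,0,-6,0],[0,0,-5,0],[0,0,-5,0],[0,0,-5,0],[0,0,-5,0],[0,0,-5,0],[0,0,-5,0],[0,0,-5,0],[0,0,-5,0]]
  ]
}}

```text
t: 5.45
tcp_pos: [0.4923, -0.083, 0.1144]
tool_rot: [-0.394, 0.587, 0.394, 0.587]
force: [1.8, 3.2, 6.7]
finger_gap: 0.002
```

Call:
{"api": "arm_command", "payload": {
  "series": [
    [[0,0,-5,0],[0,0,-5,0]]
  ]
}}

```text
t: 5.65
tcp_pos: [0.4884, -0.0923, 0.1144]
tool_rot: [-0.394, 0.587, 0.394, 0.587]
force: [1.0, 2.7, 4.7]
finger_gap: -0.001
```

```bash
python3 - <<'E'
from h import *
from station import snapshot
plan(-66,-62,7)
s=status.sense();im=snapshot("wrist")[:,:,::-1].copy();c=cam("wrist",s)
for p in proj(c,[pan(-81,132.5),pan(-66,100,4),pan(-66,40,4),pan(-66,-20,4),pan(-35,-115,4)]): cv2.circle(im,tuple(int(v) for v in p),3,(0,255,0),-1)
cv2.imwrite("pics/w3.png",im)
E
```

```text
t 5.65 tcp [ 0.4884 -0.0923  0.1144] F [1.  2.7 4.7] q1,q6 [-0.41 -1.59] gap -0.0011742835773531546
M [[-0.0, -0.925, 0.379], [0.0, 0.379, 0.925], [-1.0, 0.0, 0.0]]
tool delta mm [ -0.6  -0.4 -56.1]
turn z-> +px 1 1.57
turn z-> +px -1 -1.571
turn z-> +py 1 -0.0
turn z-> +py -1 3.141
pan axes in tool: x [-0. -1.  0.] y [0. 0. 1.]
```

View pics/w3.png

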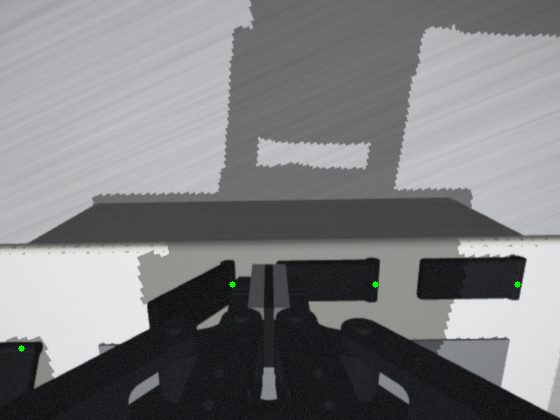

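Catches 1 and 2 are flat and the projected hinges still coincide with them, so the pan has not moved. Catch 3 is next, then on to the corner.

Call:
{"api": "arm_command", "payload": {
  "series": [
    [[0,0,-6,0],[0,0,-5,0],[0,0,-5,0],[0,0,-5,0],[0,0,-5,0],[0,0,-5,0],[0,0,-5,0],[0,0,-5,0],[0,0,-5,0],[0,0,-5,0]]
  ]
}}

```text
t: 6.7
tcp_pos: [0.4691, -0.1394, 0.1144]
tool_rot: [-0.394, 0.587, 0.394, 0.587]
force: [2.3, 3.7, 5.4]
finger_gap: 0.001
```

Call:
{"api": "arm_command", "payload": {
  "series": [
    [[0,0,-5,0],[0,0,-5,0],[0,0,-6,0],[0,0,-8,0],[0,0,-8,0],[0,0,-8,0],[0,0,-8,0],[0,0,-6,0],[0,0,-3,0],[0,0,0,0]]
  ]
}}

```text
t: 7.7
tcp_pos: [0.4476, -0.1925, 0.1143]
tool_rot: [-0.394, 0.587, 0.394, 0.587]
force: [0.4, 0.5, 0.8]
finger_gap: 0.005
```

```bash
python3 - <<'E'
from h import *
from station import snapshot
plan(-66,-115,7)
s=status.sense();im=snapshot("wrist")[:,:,::-1].copy();c=cam("wrist",s)
for p in proj(c,[pan(-81,-132.5),pan(-66,100,4),pan(-66,40,4),pan(-66,-20,4),pan(-35,-115,4)]): cv2.circle(im,tuple(int(v) for v in p),3,(0,255,0),-1)
cv2.imwrite("pics/w4.png",im)
E
```

```text
t 7.7 tcp [ 0.4476 -0.1925  0.1143] F [0.4 0.5 0.8] q1,q6 [-0.64 -1.82] gap 0.0047749205322185325
M [[-0.0, -0.925, 0.38], [-0.0, 0.38, 0.925], [-1.0, -0.0, -0.0]]
tool delta mm [-0.7 -0.1 -0.9]
turn z-> +px 1 1.57
turn z-> +px -1 -1.572
turn z-> +py 1 -0.001
turn z-> +py -1 3.141
pan axes in tool: x [ 0.    -1.     0.001] y [-0.     0.001  1.   ]
```

View pics/w4.png

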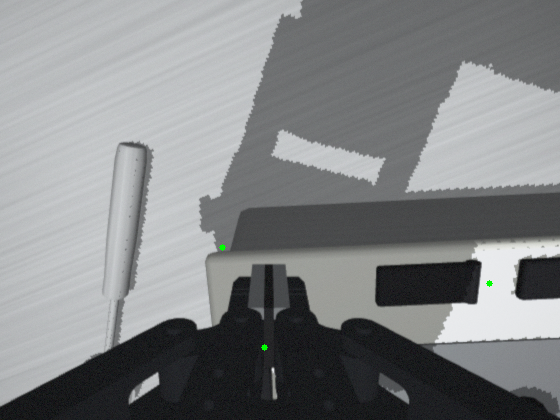

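Catch 3 is flat, but the pan has crept and turned a little: its corner is now at (208,254) against a predicted (222,247). I'll re-fit the pose before the short side and use an even lighter stroke there.

```bash
python3 - <<'E'
from h import *
s=status.sense();im=cv2.imread("pics/w4.png",0).astype(float);c=cam("wrist",s)
# lid long edge: dark side->light lid, per column strongest rise in rows 230-262
pts=[]
for u in list(range(235,465,6)):
    col=cv2.GaussianBlur(im,(5,5),0)[225:265,u];pts.append((u,225+np.argmax(np.diff(col))+.5))
P=ray(c,pts,.108)[:,:2]
vx,vy,x0,y0=cv2.fitLine((P*1e3).astype(np.float32),cv2.DIST_HUBER,0,.01,.01).ravel()
if vy<0:vx,vy=-vx,-vy
th=np.arctan2(-vx,vy);print('yaw',np.degrees(th),pts[::8],'line pt',x0,y0)
# short edge: per row rise left to right
b=cv2.GaussianBlur(im,(5,5),0);q=[]
for v in range(268,312,4):
    q.append((195+np.argmin(np.diff(b[v,195:228]))+.5,v))
print(q)
# catch3 corners -> pan-frame relative to new yaw
Q=ray(c,[(208,262),(214,312),(376,266),(376,304),(479,261),(479,302)],.108)*1e3;Q[2:]=ray(c,[(376,266),(376,304),(479,261),(479,302)],.1145)*1e3
px=np.array([np.cos(th),np.sin(th)]);py=np.array([-px[1],px[0]])
o=np.array([x0,y0]); print('along px from long edge, along py:',np.c_[(Q[:,:2]-o)@px,Q[:,:2]@py].round(1))
t=s['tcp_pos'][:2]*1e3;print('tcp',(t-o)@px,t@py)
# short-edge => centre
ey=np.mean(Q[:2,:2]@py); off=o@px
print('centre',px*(off+81)+py*(ey+132.5))
E
```

```text
yaw -19.44051 [(235, np.float64(255.5)), (283, np.float64(253.5)), (331, np.float64(250.5)), (379, np.float64(248.5)), (427, np.float64(246.5))] line pt 449.0859 -151.80899
[(np.float64(205.5), 268), (np.float64(205.5), 272), (np.float64(205.5), 276), (np.float64(206.5), 280), (np.float64(206.5), 284), (np.float64(207.5), 288), (np.float64(207.5), 292), (np.float64(208.5), 296), (np.float64(208.5), 300), (np.float64(209.5), 304), (np.float64(226.5), 308)]
along px from long edge, along py: [[  2.5 -56.7]
 [ 26.6 -56.3]
 [  5.   12.8]
 [ 22.4  13.4]
 [  4.9  54.6]
 [ 23.7  56.6]]
tcp 12.056206231724895 -32.25869665434748
centre [ 548.65317127 -113.07808   ]
```

```bash
sed -i 's/^C=.*/C=np.array([.5487,-.113]);TH=np.radians(-19.44)/' h.py; python3 -c "from h import *;plan(-66,-115,10)"
```

```text
t 7.75 tcp [ 0.4476 -0.1922  0.1143] F [-0.9 -0.1 -0.7] q1,q6 [-0.64 -1.82] gap -0.004219812501798751
M [[-0.0, -0.925, 0.379], [0.0, 0.379, 0.925], [-1.0, 0.0, 0.0]]
tool delta mm [-3.7 -3.3 -6.5]
turn z-> +px 1 1.521
turn z-> +px -1 -1.621
turn z-> +py 1 -0.05
turn z-> +py -1 3.092
pan axes in tool: x [-0.    -0.999  0.05 ] y [0.    0.05  0.999]
```

Call:
{"api": "arm_command", "payload": {
  "series": [
    [[-2,0,-3,-0.05],[-2,-1,-4,0],[0,-3,0,0],[0,-4,0,0],[0,-4,0,0],[0,-4,0,0],[0,0,0,0]]
  ]
}}

```text
t: 8.45
tcp_pos: [0.4612, -0.2043, 0.1183]
tool_rot: [-0.409, 0.577, 0.408, 0.577]
force: [-0.1, 0.5, 0.5]
finger_gap: -0.004
```

```bash
python3 -c "from h import *;plan(-20,-115,7)"
```

```text
t 8.45 tcp [ 0.4612 -0.2043  0.1183] F [-0.1  0.5  0.5] q1,q6 [-0.64 -1.87] gap -0.0035525337489925196
M [[0.001, -0.943, 0.332], [-0.001, 0.332, 0.943], [-1.0, -0.001, -0.0]]
tool delta mm [  3.4 -32.1   0.2]
turn z-> +px 1 1.571
turn z-> +px -1 -1.57
turn z-> +py 1 0.001
turn z-> +py -1 -3.141
pan axes in tool: x [ 0.001 -1.    -0.001] y [-0.    -0.001  1.   ]
```

Call:
{"api": "arm_command", "payload": {
  "series": [
    [[0,-3,0,0],[0,-3,0,0],[0,-3,0,0],[0,-3,0,0],[0,-3,0,0],[0.4,-3,0,0],[0.4,-3,0,0],[0.4,-3,0,0],[0.4,-3,0,0],[0.4,-3,0,0]]
  ]
}}

```text
t: 9.45
tcp_pos: [0.4891, -0.2141, 0.1163]
tool_rot: [-0.409, 0.577, 0.408, 0.577]
force: [-0.1, -0.8, 1.6]
finger_gap: 0.004
```

Call:
{"api": "arm_command", "payload": {
  "series": [
    [[0.4,-3,0,0],[0.3,-3,0,0],[0.3,-3,0,0],[0,-3,0,0],[0,-3,0,0],[0,-3,0,0],[0,-3,0,0]]
  ]
}}

```text
t: 10.15
tcp_pos: [0.5087, -0.221, 0.1153]
tool_rot: [-0.409, 0.577, 0.409, 0.577]
force: [-0.3, -0.2, 0.0]
finger_gap: -0.001
```

```bash
python3 - <<'E'
from h import *
from station import snapshot
plan(10,-115,10)
s=status.sense();im=snapshot("wrist")[:,:,::-1].copy();c=cam("wrist",s)
for p in proj(c,[pan(-81,-132.5),pan(-66,40,4),pan(-66,-20,4),pan(-35,-115,4)]): cv2.circle(im,tuple(int(v) for v in p),3,(0,255,0),-1)
cv2.imwrite("pics/w5.png",im)
E
```

```text
t 10.15 tcp [ 0.5087 -0.221   0.1153] F [-0.3 -0.2  0. ] q1,q6 [-0.61 -1.84] gap -0.0008163352200817516
M [[0.0, -0.943, 0.332], [-0.0, 0.332, 0.943], [-1.0, -0.0, -0.0]]
tool delta mm [ -2.7 -11.8   0.1]
turn z-> +px 1 1.571
turn z-> +px -1 -1.57
turn z-> +py 1 0.0
turn z-> +py -1 -3.141
pan axes in tool: x [ 0. -1. -0.] y [-0. -0.  1.]
```

View pics/w5.png

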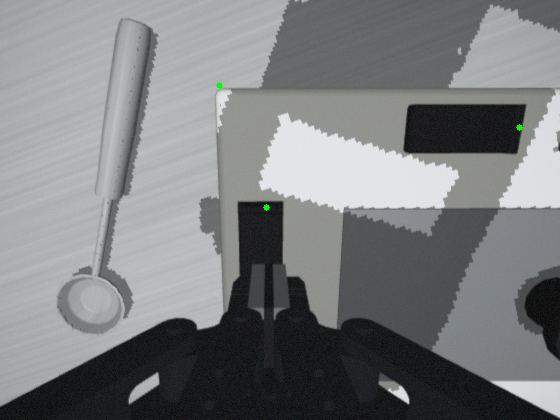

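Catch 4 is flat with almost no force, and the pan has not moved further. The fingertips sit about 2-3 mm inside the catch's centre line, so I'll shift over and do catch 5 the same way.

Call:
{"api": "arm_command", "payload": {
  "series": [
    [[0.5,0,-1.5,0],[0,-3,-1,0],[0,-3,0,0],[-1.5,-3,0,0],[-2,-3,0,0],[0,-3,0,0],[0,-3,0,0],[0,-3,0,0],[0,-3,0,0],[0.4,-3,0,0]]
  ]
}}

```text
t: 11.2
tcp_pos: [0.5329, -0.232, 0.1178]
tool_rot: [-0.408, 0.577, 0.409, 0.577]
force: [-0.1, 0.6, 0.4]
finger_gap: -0.001
```

Call:
{"api": "arm_command", "payload": {
  "series": [
    [[0.4,-3,0,0],[0.4,-3,0,0],[0.4,-3,0,0],[0.4,-3,0,0],[0.4,-3,0,0],[0.4,-3,0,0],[0.4,-3,0,0],[0.3,-3,0,0],[0,-3,0,0],[0,-3,0,0]]
  ]
}}

```text
t: 12.2
tcp_pos: [0.5617, -0.2423, 0.1148]
tool_rot: [-0.409, 0.577, 0.408, 0.577]
force: [-0.3, -0.7, 0.1]
finger_gap: -0.001
```

```bash
python3 - <<'E'
from h import *
plan(62,-115,6.8)
E
```

```text
t 12.2 tcp [ 0.5617 -0.2423  0.1148] F [-0.3 -0.7  0.1] q1,q6 [-0.59 -1.82] gap -0.0007616743050297681
M [[0.0, -0.943, 0.332], [-0.0, 0.332, 0.943], [-1.0, -0.0, -0.0]]
tool delta mm [-0.  -6.7  2.6]
turn z-> +px 1 1.571
turn z-> +px -1 -1.57
turn z-> +py 1 0.0
turn z-> +py -1 -3.141
pan axes in tool: x [ 0. -1. -0.] y [-0. -0.  1.]
```

Call:
{"api": "arm_command", "payload": {
  "series": [
    [[0,-3,0,0],[0,-3,0,0],[0,-3,0,0],[0,0,0,0],[-5,0,0,0],[-15,0,0,0],[-30,0,0,0],[-40,0,0,0],[-40,0,0,0],[-20,0,0,0]]
  ]
}}

```text
t: 13.2
tcp_pos: [0.5711, -0.2459, 0.2693]
tool_rot: [-0.411, 0.576, 0.406, 0.578]
force: [-0.1, -0.7, -0.2]
finger_gap: -0.001
```

Call:
{"api": "arm_command", "payload": {
  "series": [
    [[0,30,0,0],[0,35,20,0],[0,35,30,0],[0,25,20,0],[0,0,0,0],[0,0,0,0]]
  ]
}}

```text
t: 13.8
tcp_pos: [0.4753, -0.1374, 0.2656]
tool_rot: [-0.409, 0.577, 0.408, 0.577]
force: [0.7, -0.1, 0.5]
finger_gap: 0.001
```

```bash
python3 - <<'E'
from h import *
from station import snapshot
plan(0,0,150)
w=snapshot("wrist")[:,:,::-1]
s=snapshot("scene")[130:280,130:350,::-1];s=cv2.resize(s,(616,420),interpolation=cv2.INTER_CUBIC)
cv2.imwrite("pics/w6.png",w);cv2.imwrite("pics/s6.png",s)
E
```

```text
t 13.8 tcp [ 0.4753 -0.1374  0.2656] F [ 0.7 -0.1  0.5] q1,q6 [-0.51 -1.74] gap 0.000850024247307796
M [[0.001, -0.943, 0.331], [-0.001, 0.331, 0.943], [-1.0, -0.002, -0.001]]
tool delta mm [  7.7 -61.2  47.3]
turn z-> +px 1 1.572
turn z-> +px -1 -1.569
turn z-> +py 1 0.002
turn z-> +py -1 -3.14
pan axes in tool: x [ 0.002 -1.    -0.002] y [-0.001 -0.002  1.   ]
```

View pics/w6.png

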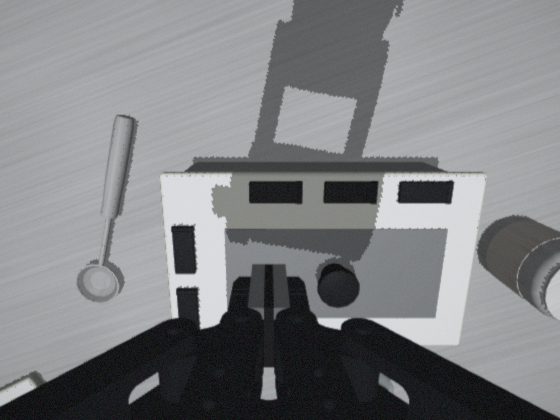

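View pics/s6.png

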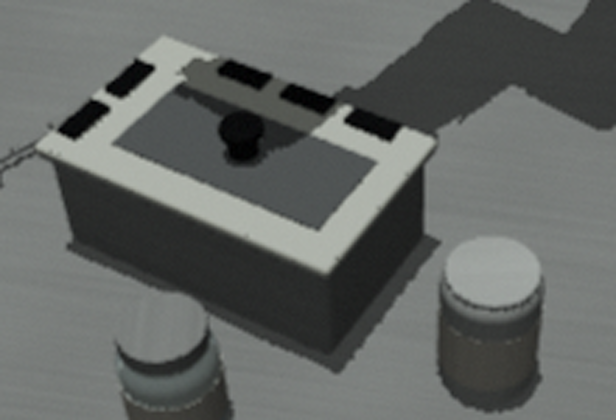

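All five catches lie flat in both views. The can, jar and spoon are where they were, and the gripper is clear of everything.

```bash
python3 -c "from station import ticket;print(ticket.sign_off())"
```

```text
the job is handed in; nothing more can be done
None
```

All five catches are closed, and I handed the job in at about 14 s of the 48 s allowed. I stroked them in the order 1-2-3, round the corner, then 4-5. The shut fingertips stayed about 6 to 10 mm above the lid the whole way.

- **Last checks:** the final wrist and scene pictures show all five catches flat. The can, jar and spoon appear untouched, and the gripper was about 150 mm clear of the lid.
- **Pan moved slightly:** while I stroked catches 1-3, the pan crept about 3 mm and turned about 3°. I read up to about 7 N upwards and 4 N sideways there. I measured the pan's position again at the corner and used a lighter stroke for catches 4 and 5, where the force was about 2 N or less and I saw no further movement.

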